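# Lay the mould halves on their backs for filling

## Task

The two cream plaster mould halves have dried standing on end: with your fingertips, gently push each one over onto its back where it stands, so that both lie flat on the white board with the hollow facing up, ready to be filled. Do not grip them, lift them or shove them across the board, and leave the blue blank, the dropper bottles and the jar standing where they are.

Things in the scene. Friction and masses are not known exactly. Their poses are not given: they have to be found in the camera images.
- board: White plastic work board lying on the bench, 420 (x) x 880 (y) x 6 mm thick, fixed, its top 6 mm above the bench. Origin at the centre of its underside.
- ear_mould: Loose cream plaster mould half (ear), about 0.4 kg, 40 mm thick (x), 84 wide (y), 88 high (z), standing on its end on the board, facing any way. +x face: skin-coloured hollow, 52 x 52 mm, 18 deep, in a frame 16-18 mm wide whose top has a skin-coloured 10 mm pour channel, seen from above. -x face: flat back. Origin: centre of the end it stands on, z up along its height.
- ear_mould_mid (a point): Middle of the ear mould half (44 mm along z from its origin), same axes. Pushed slowly about 70 mm up the hollow face, the block tips without sliding; tipped 25 degrees it falls the rest by itself, onto its back, and reaches about 108 mm from where its middle stood.
- nose_mould: Loose cream plaster mould half (nose), about 0.4 kg, 40 mm thick (x), 84 wide (y), 88 high (z), standing on its end on the board, facing any way. +x face: skin-coloured hollow, 52 x 52 mm, 18 deep, in a frame 16-18 mm wide whose top has a skin-coloured 10 mm pour channel, seen from above. -x face: flat back. Origin: centre of the end it stands on, z up along its height.
- nose_mould_mid (a point): Middle of the nose mould half (44 mm along z from its origin), same axes. Pushed slowly about 70 mm up the hollow face, the block tips without sliding; tipped 25 degrees it falls the rest by itself, onto its back, and reaches about 108 mm from where its middle stood.
- blank: Blue dental-stone blank, a plain solid block of the same outside size as the mould halves (40 x 84 x 88 mm) without hollow or channel, standing loose on its end on the board among them. To be left standing. Origin at the centre of its underside.
- bottle_red: White dropper bottle with red nozzle, 29 mm in diameter, 74 mm high, standing loose towards the far side of the board. To be left alone. Origin at the centre of its underside.
- bottle_black: White dropper bottle with black nozzle, 29 mm in diameter, 74 mm high, standing loose towards the far side of the board. To be left alone. Origin at the centre of its underside.
- jar: Jar with white lid, 54 mm in diameter, 55 mm high, standing loose towards the far side of the board. To be left alone. Origin at the centre of its underside.
Things that resemble listed ones, but are neither listed nor needed, are in the scene too. Leave any red look-alike of the nose_mould alone. Leave any purple look-alike of the ear_mould alone.

How it is judged:
By the outcome, as a careful person would: the job done as asked, in the order asked, and still so for the second after the job is handed in, with the robot touching nothing.
It also fails if it takes over 45 s, if anything falls off the work surface, if the arm or the gripper's body presses on something with over 40 N, if the wrist force passes 120 N, or if a joint passes its speed limit or range.

## Robot

A 7-joint arm with a two-finger parallel gripper is mounted at the origin on the work surface. World frame = base frame: x ahead of the robot, y to its left, z up, the work surface at z = 0. Lengths are in m, angles in rad, forces in N, time in s.
With the tool pointing down it reaches from about 0.425 to 1.025 m from the base axis. Payload 9.4 kg.
Tool frame: the origin (TCP) lies at the very end of the fingers, on their centre line; the grasp point (between the pads) lies 19 mm behind it; z points along the fingers, y is the line along which they close (so a half turn about z gives the same grasp; the last joint's range is limited). The gripper opens to 93 mm and grips with 3 to 60 N. Pads are 15 mm wide; open, the fingers measure 128 mm over their backs; the gripper's body (75 mm by 188 mm) begins 65 mm behind the grasp point.
Start: joints at [1.059, 0.599, -0.003, 1.599, 0.002, 0.943, -0.08], TCP at [0.305, -0.658, 0.219] pointing down, gripper open.
Joint ranges: [-2.57, 2.57], [-0.35, 1.97], [-1.29, 1.29], [0.11, 2.56], [-1.05, 4.19], [0.11, 1.86], [-2.63, 2.63]. Speed limits (rad/s): [2.22, 2.22, 3.01, 3.01, 3.14, 3.14, 3.14].

## Interface

Orientations are given as a unit quaternion [x, y, z, w].
In Python, from bench import arm gives the robot as it stands.
- The arm moves only by the tool servo_tool, never from a script. Its argument "steps" is one flat list of numbers, 7 for each row, row after row: the turn, a rotation vector about the tool's x, y, z each as a share of 360 degrees, from -1 to 1, then the shift along the tool's x, y, z each as a share of 5 cm, from -1 to 1, then the closure, from -1 (fully open) to 1 (shut). A call has 1 to 5 rows; each row shifts and turns the commanded pose from where the row before left it, along the tool's axes as they then stand; what a row does not reach is not made up. A row lasts 1/10 s, in which the tool goes at most 50 mm and 8.59 degrees, less where a joint would pass 70% of its speed; a pose out of reach is approached as far as the arm can. A call with a number of a shift or a turn outside -1 to 1 is refused whole. A call with a gripper value outside its range is refused whole. The fingers move at their own pace and stop on an object; the grip force is fixed at half the most. Time passes only in rows, so rows that do not move let the fingers close. It gives the time, the measured TCP pose, the force, the opening and the grip force at its end, in the units of the state.
- arm.state(): the state, without advancing time (a new reading comes with each control period).
- arm.camera(name): name is "scene" or "side" or "wrist"; returns the picture (420x560x3 uint8, blue, green, red); there is no depth.
- arm.get_calibration(name): a dict with "mtx" (3x3 intrinsics, pixels), "R" (3x3) and "t" (3): a world point X has camera coordinates R X + t; the wrist camera has in their place "mount" (4x4, takes a point from camera to tool coordinates, whose origin is the TCP and whose axes are the flange's). Camera axes: x right, y down, z forward; pixel columns grow to the right and rows downward; lengths in m; the calibration is good to about 2 mm. A picture is of the moment at which its call begins: read the wrist's pose just before it. get_calibration takes no time and is no camera call.
- arm.close_job(): hands the job in; it is judged then, once.
The state is a dict: "time_s": time; "qpos": joint angles; "qd": joint speeds; "tau": joint torques, N m; "position": TCP position; "tcp_rot": TCP orientation; "force": force on the tool from outside, world axes, zero at the start; "wrist_torque": the same for the moment, N m; "width": finger opening in m; "grip_force": force on a finger pad.
Only numpy, scipy, OpenCV 4.12 (cv2) and the standard library are available. Lean on these libraries where they do the work, as an engineer would, in place of code of your own. Each camera call takes 0.05 s, during which the arm holds its last target. There are 200 camera calls.

## Working session

There is one attempt and no reset: what is moved stays moved. The work goes in short steps, Python scripts to look and compute and a tool call to move; the robot and the scene stay as the last step left them, time stands still between calls to the robot, and variables do not carry over. Pictures are saved under pics/ and viewed, at most 10 in all, crops included, and the job is handed in when it is done.

Besides the shell and the picture viewer there is one more tool, called after "Emit:" as a command line: name --argument value ..., lists and objects as JSON in quotes. servo_tool: Moves the arm, as the interface text tells. Shift numbers are shares of 5 cm and turn numbers shares of 360 degrees, none past 1 either way. Its arguments: {"type":"object","properties":{"steps":{"type":"array","items":{"type":"number"}}},"required":["steps"]}

```bash
mkdir -p pics
python3 - <<'E'
from bench import arm
import cv2,numpy as np
for n in("scene","side"):
    cv2.imwrite(f"pics/{n}0.png",arm.camera(n))
    c=arm.get_calibration(n);print(n,c["mtx"].tolist(),np.round(-c["R"].T@c["t"],3),np.round(c["R"],3).tolist())
s=arm.state();print(s["time_s"],s["position"],s["tcp_rot"],s["width"])
E
```

```text
scene [[387.40913302542623, 0.0, 280.61647856831615], [0.0, 387.40913302542623, 208.06173014728043], [0.0, 0.0, 1.0]] [1.    0.811 1.   ] [[-0.826, 0.563, -0.001], [0.426, 0.624, -0.655], [-0.368, -0.541, -0.756]]
side [[407.61483027848715, 0.0, 280.64054635234936], [0.0, 407.61483027848715, 206.31698443364297], [0.0, 0.0, 1.0]] [ 0.484 -0.729  0.708] [[0.999, -0.048, -0.019], [-0.043, -0.596, -0.802], [0.027, 0.801, -0.598]]
0.1 [ 0.30519171 -0.657157    0.21785976] [ 9.76462614e-01  2.15685620e-01 -2.07303479e-04 -6.57895773e-04] 0.09325495964687945
```

View pics/scene0.png

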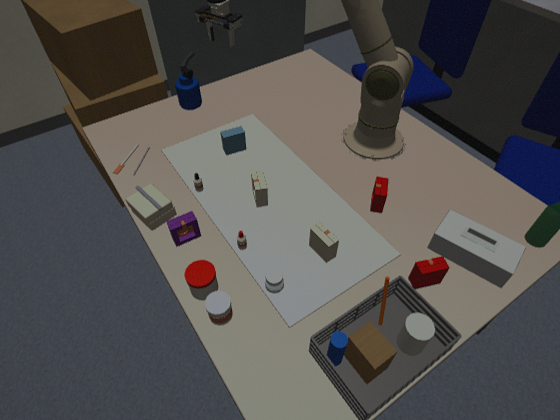

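View pics/side0.png

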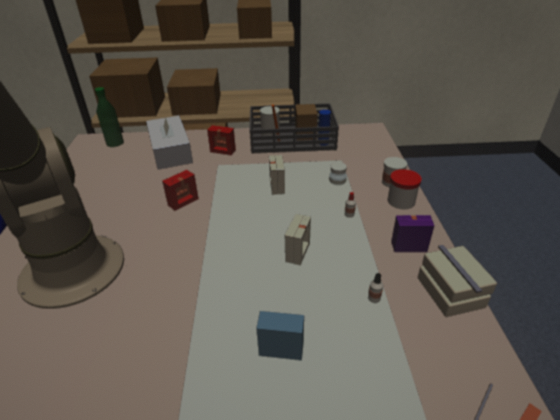

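The scene view shows two cream blocks on the board, at (260,188) and (324,241). In the side view they are at (298,237) and (277,174). The red blocks (379,194 and 429,272), the purple one (184,228) and the blue blank (233,140) are not the targets. I'll enlarge the two cream ones to confirm.

Run:
```python
import cv2,numpy as np
a=cv2.imread("pics/scene0.png");b=cv2.imread("pics/side0.png")
f=lambda i,u,v:cv2.resize(i[v:v+60,u:u+80],None,fx=5,fy=5,interpolation=cv2.INTER_CUBIC)
cv2.imwrite("pics/crop1.png",np.vstack([np.hstack([f(a,220,160),f(a,290,212)]),np.hstack([f(b,260,207),f(b,240,145)])]))
```

```text
(no output)
```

View pics/crop1.png

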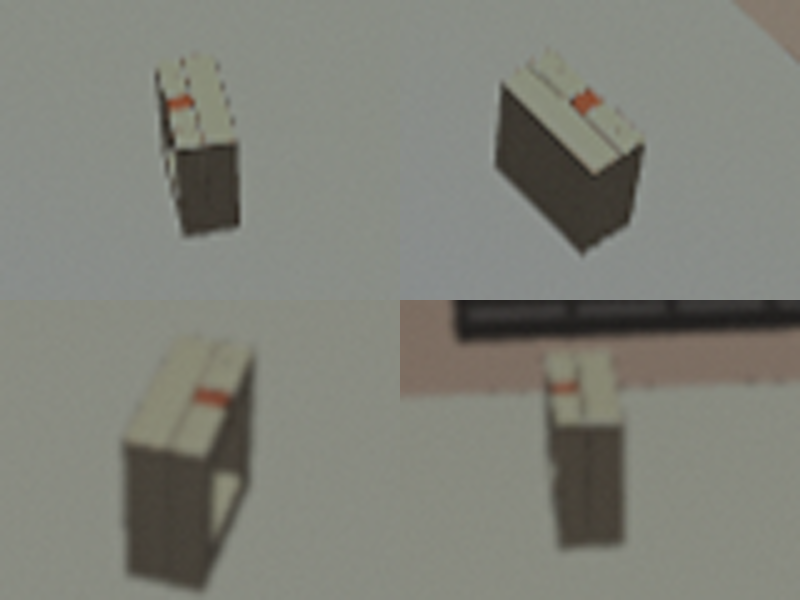

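The crop confirms both are cream, with a skin-coloured channel and hollow. Mould A (scene 260,188) faces away from the robot with its hollow towards roughly +x. Mould B (scene 324,241) has its hollow towards roughly -x, facing the robot. Next I'll measure the top corners, plus the neighbours.

```bash
cat > h.py <<'E'
from bench import arm
import numpy as np
def px(n,p,z):
    c=arm.get_calibration(n);d=c["R"].T@np.linalg.inv(c["mtx"])@[*p,1];o=-c["R"].T@c["t"]
    return o+d*(z-o[2])/d[2]
E
python3 - <<'E'
from h import *
C={"A":[("scene",220,160,[(155,68),(205,52),(238,143),(177,150)]),("side",260,207,[(190,40),(255,48),(205,157),(124,142)])],
"B":[("scene",290,212,[(100,83),(148,50),(244,147),(196,174)]),("side",240,145,[(147,55),(212,52),(222,124),(155,124)])]}
for k,v in C.items():
  for n,u,w,P in v:
    X=np.array([px(n,(u+(a+.5)/5-.5,w+(b+.5)/5-.5),.094)[:2] for a,b in P])
    print(k,n,X.round(3).tolist(),"mid",X.mean(0).round(3),"sides",[round(np.linalg.norm(X[i]-X[i-1]),3) for i in range(4)])
for nm,p,q,z in [("red",(241,234),(351,197),.08),("black",(197,177),(377,278),.08),("jar",(274,275),(339,168),.061),("blank",(232,132),(281,325),.094)]:
  print(nm,px("scene",p,z).round(3),px("side",q,z).round(3))
E
```

```text
A scene [[0.555, -0.023], [0.519, -0.017], [0.547, 0.067], [0.583, 0.05]] mid [0.551 0.019] sides [np.float64(0.078), np.float64(0.036), np.float64(0.089), np.float64(0.04)]
A side [[0.552, 0.057], [0.583, 0.048], [0.552, -0.03], [0.515, -0.017]] mid [0.55  0.015] sides [np.float64(0.083), np.float64(0.032), np.float64(0.084), np.float64(0.039)]
B scene [[0.533, 0.275], [0.494, 0.271], [0.492, 0.359], [0.527, 0.358]] mid [0.511 0.316] sides [np.float64(0.083), np.float64(0.039), np.float64(0.088), np.float64(0.035)]
B side [[0.489, 0.353], [0.529, 0.354], [0.53, 0.27], [0.492, 0.273]] mid [0.51  0.313] sides [np.float64(0.08), np.float64(0.039), np.float64(0.084), np.float64(0.038)]
red [0.707 0.169 0.08 ] [0.7  0.14 0.08]
black [ 0.707 -0.123  0.08 ] [ 0.7  -0.15  0.08]
jar [0.697 0.332 0.061] [0.699 0.319 0.061]
blank [ 0.497 -0.251  0.094] [ 0.495 -0.266  0.094]
```

Mould A is at (0.550, 0.017) with hollow normal at about -22°. Mould B is at (0.510, 0.314) with normal at about 182°. The corner sides match 40 × 84 mm, and both fall zones are clear. I'll shut the fingers, turn to -22°, then travel high.

Emit:
servo_tool --steps '[0,0,0.022,0,0,0,1,0,0,0.022,0,0,0,1,0,0,0.022,0,0,0,1,0,0,0.022,0,0,0,1,0,0,0.022,0,0,0,1]'

```text
time_s: 0.6
position: [0.3053, -0.6573, 0.2182]
tcp_rot: [0.991, -0.131, -0.0, -0.0]
force: [0.7, -0.9, 0.4]
width: 0.0575
grip_force: 0.0
```

```bash
cat >> h.py <<'E'
from scipy.spatial.transform import Rotation as Ro
def go(x,y,z,yaw):
    s=arm.state();R=Ro.from_quat(s["tcp_rot"]);T=Ro.from_euler("z",yaw,degrees=True)*Ro.from_euler("x",180,degrees=True)
    print("t",s["time_s"],"pos",np.round(s["position"],4),"F",np.round(s["force"],1),"w",round(s["width"],3))
    print("turn shares",((R.inv()*T).as_rotvec()/2/np.pi).round(4),"shift after turn (5cm)",(T.inv().apply(np.array([x,y,z])-s["position"])/.05).round(3),"now",(R.inv().apply(np.array([x,y,z])-s["position"])/.05).round(3))
E
python3 -c "
from h import *
go(.585,.003,.2,-22)"
```

```text
t 0.6 pos [ 0.3053 -0.6573  0.2182] F [ 0.7 -0.9  0.4] w 0.058
turn shares [-0.0001  0.0001  0.0194] shift after turn (5cm) [  0.24  -14.34    0.363] now [  1.982 -14.204   0.37 ]
```

Emit:
servo_tool --steps '[0,0,0.0194,0,0,0,1,0,0,0,0,-0.4,0,1,0,0,0,0,-0.8,0,1,0,0,0,0,-0.8,0,1,0,0,0,0,-0.8,0,1]'

```text
time_s: 1.1
position: [0.3573, -0.5258, 0.2181]
tcp_rot: [0.982, -0.188, -0.0, -0.0]
force: [0.4, 0.2, -0.4]
width: 0.0174
grip_force: 0.0
```

Emit:
servo_tool --steps '[0,0,0,0,-0.8,0,1,0,0,0,0,-0.8,0,1,0,0,0,0,-0.8,0,1,0,0,0,0,-0.8,0,1,0,0,0,0,-0.8,0,1]'

```text
time_s: 1.6
position: [0.4312, -0.3399, 0.2185]
tcp_rot: [0.982, -0.188, -0.0, -0.0]
force: [-0.1, -0.7, 0.1]
width: 0.0003
grip_force: 0.0
```

Emit:
servo_tool --steps '[0,0,0,0,-0.8,0,1,0,0,0,0,-0.8,0,1,0,0,0,0,-0.8,0,1,0,0,0,0,-0.8,0,1,0,0,0,0,-0.8,0,1]'

```text
time_s: 2.1
position: [0.505, -0.1541, 0.2185]
tcp_rot: [0.982, -0.188, -0.0, 0.0]
force: [0.3, 0.3, -0.4]
width: 0.0006
grip_force: 0.0
```

Emit:
servo_tool --steps '[0,0,0,0,-0.8,0,1,0,0,0,0,-0.8,0,1,0,0,0,0,-0.4,0,1,0,0,0,0,-0.2,0,1,0,0,0,0,0,0,1]'

```text
time_s: 2.6
position: [0.5455, -0.0526, 0.2183]
tcp_rot: [0.982, -0.187, -0.0, 0.0]
force: [-1.0, -0.3, -0.3]
width: 0.0004
grip_force: 0.0
```

```bash
python3 -c "
from h import *
go(.590,.001,.084,-22)"
```

```text
t 2.6 pos [ 0.5455 -0.0526  0.2183] F [-1.  -0.3 -0.3] w 0.0
turn shares [0.     0.0001 0.0012] shift after turn (5cm) [ 0.424 -1.327  2.686] now [ 0.435 -1.324  2.686]
```

Short by a little over one row. I'll finish the approach on the hollow side, then descend, keeping about 15 mm clear of the face.

Emit:
servo_tool --steps '[0,0,0.0012,0.2,-0.6,0,1,0,0,0,0.224,-0.727,0,1,0,0,0,0,0,0.6,1,0,0,0,0,0,0.6,1,0,0,0,0,0,0.6,1]'

```text
time_s: 3.1
position: [0.5896, -0.0019, 0.1278]
tcp_rot: [0.981, -0.193, 0.0, 0.0]
force: [-0.4, -0.2, -0.2]
width: 0.0008
grip_force: 0.0
```

Emit:
servo_tool --steps '[0,0,0,0,0,0.5,1,0,0,0,0,0,0.3,1,0,0,0,0,0,0.086,1,0,0,0,0,0,0,1]'

```text
time_s: 3.5
position: [0.5894, -0.0014, 0.084]
tcp_rot: [0.981, -0.193, -0.0, 0.0]
force: [0.1, -0.3, -0.9]
width: 0.0
grip_force: 0.0
```

```bash
python3 -c "
from h import *
import cv2
go(.590,.001,.084,-22)
a=arm.camera('side');b=arm.camera('scene')
f=lambda i,u,v:cv2.resize(i[v:v+120,u:u+100],None,fx=4,fy=4,interpolation=cv2.INTER_CUBIC)
cv2.imwrite('pics/c2.png',cv2.hconcat([f(a,250,160),f(b,210,120)]))"
```

```text
t 3.5 pos [ 0.5894 -0.0014  0.084 ] F [ 0.1 -0.3 -0.9] w 0.0
turn shares [ 0.0002  0.0001 -0.0006] shift after turn (5cm) [-0.007 -0.05   0.   ] now [-0.007 -0.05   0.   ]
```

View pics/c2.png

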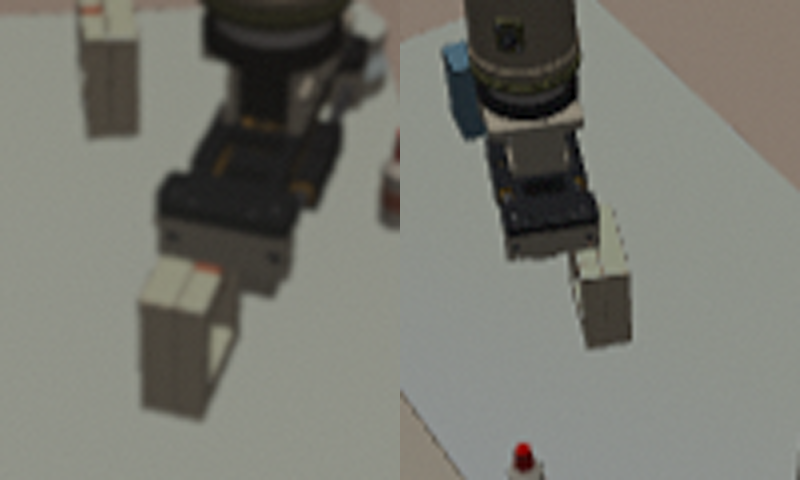

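The picture shows the shut fingers on the hollow side of A, centred on the channel, with the face still about 16 mm away. Now I'll push slowly along tool -x.

Emit:
servo_tool --steps '[0,0,0,-0.08,-0.05,0,1,0,0,0,-0.08,0,0,1,0,0,0,-0.06,0,0,1,0,0,0,-0.06,0,0,1,0,0,0,-0.05,0,0,1]'

```text
time_s: 4.1
position: [0.5756, 0.0088, 0.0846]
tcp_rot: [0.981, -0.192, 0.0, -0.0]
force: [0.8, -0.4, 1.0]
width: 0.0008
grip_force: 0.6
```

Emit:
servo_tool --steps '[0,0,0,-0.06,0,0,1,0,0,0,-0.06,0,0,1,0,0,0,-0.06,0,0,1,0,0,0,-0.06,0,0,1,0,0,0,-0.06,0,0,1]'

```text
time_s: 4.6
position: [0.5612, 0.0144, 0.0842]
tcp_rot: [0.981, -0.192, -0.0, 0.0]
force: [-0.4, 0.4, 0.5]
width: 0.0006
grip_force: 0.3
```

Emit:
servo_tool --steps '[0,0,0,-0.06,0,0,1,0,0,0,-0.06,0,0,1,0,0,0,-0.06,0,0,1,0,0,0,-0.06,0,0,1,0,0,0,-0.06,0,0,1]'

```text
time_s: 5.1
position: [0.5474, 0.0201, 0.0843]
tcp_rot: [0.981, -0.192, -0.0, 0.0]
force: [0.3, 0.0, 0.2]
width: 0.0005
grip_force: 0.0
```

```bash
python3 -c "
from h import *
import cv2
go(.590,.001,.084,-22)
a=arm.camera('side');b=arm.camera('scene')
f=lambda i,u,v:cv2.resize(i[v:v+120,u:u+100],None,fx=4,fy=4,interpolation=cv2.INTER_CUBIC)
cv2.imwrite('pics/c3.png',cv2.hconcat([f(a,230,160),f(b,210,120)]))"
```

```text
t 5.1 pos [0.5474 0.0201 0.0843] F [0.3 0.  0.2] w 0.001
turn shares [ 0.      0.     -0.0003] shift after turn (5cm) [0.934 0.034 0.005] now [0.934 0.033 0.005]
```

View pics/c3.png

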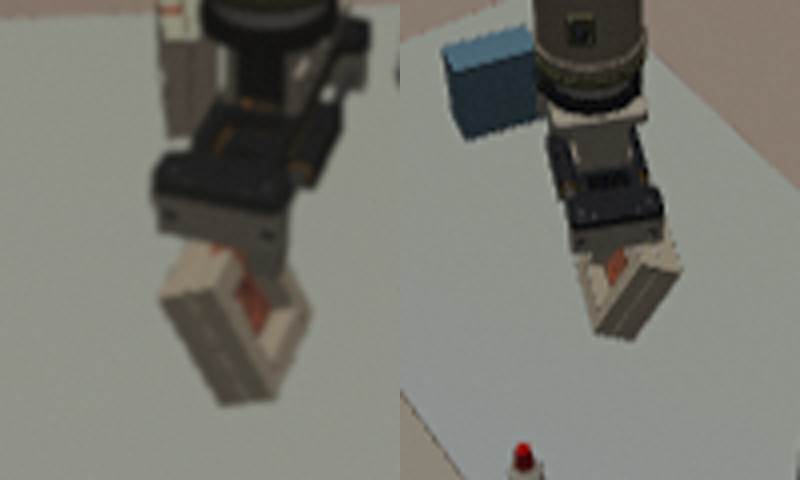

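The block is tipped about 25–30° and turning over without sliding. A small extra nudge, then I'll hold while it falls, and rise.

Emit:
servo_tool --steps '[0,0,0,-0.06,0,0,1,0,0,0,-0.06,0,0,1,0,0,0,0,0,0,1,0,0,0,0,0,0,1,0,0,0,0,0,0,1]'

```text
time_s: 5.7
position: [0.5422, 0.0222, 0.0843]
tcp_rot: [0.981, -0.192, 0.0, 0.0]
force: [-0.0, -0.4, 0.2]
width: 0.0008
grip_force: 0.0
```

Emit:
servo_tool --steps '[0,0,0,0,0,-0.2,1,0,0,0,0,0,-0.5,1,0,0,0,0,0,-0.7,1,0,0,0,0,0,-0.7,1,0,0,0,0,0,-0.2,1]'

```text
time_s: 6.2
position: [0.5436, 0.0221, 0.2032]
tcp_rot: [0.981, -0.192, 0.002, -0.001]
force: [0.5, -0.2, -0.7]
width: 0.0007
grip_force: 0.0
```

```bash
python3 -c "
from h import *
import cv2
go(.456,.312,.2,2)
cv2.imwrite('pics/s4.png',cv2.resize(arm.camera('side')[140:380,170:430],None,fx=3,fy=2.5))"
```

```text
t 6.2 pos [0.5436 0.0221 0.2032] F [ 0.5 -0.2 -0.7] w 0.001
turn shares [-0.0003 -0.0008 -0.067 ] shift after turn (5cm) [-1.549 -5.857  0.065] now [-3.808 -4.711  0.06 ]
```

View pics/s4.png

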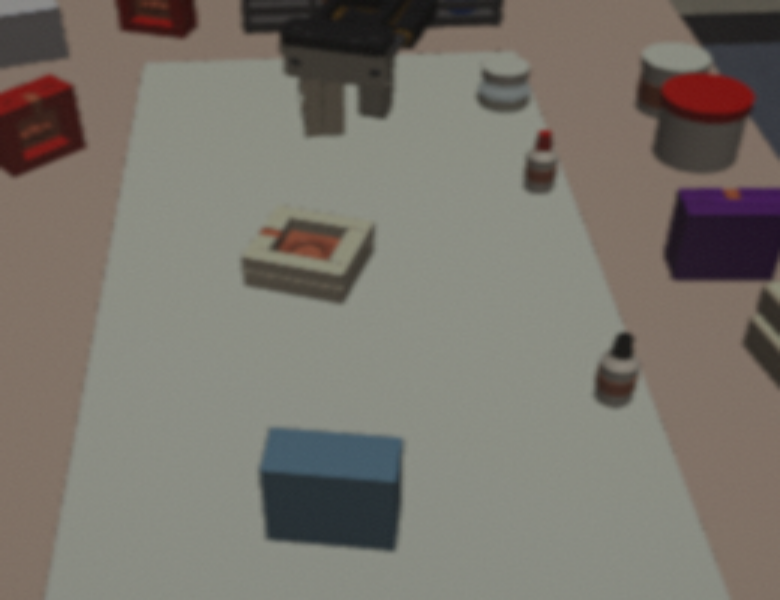

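A lies flat, hollow up (crop 308,250), with the blank and bottles undisturbed. Now B.

Emit:
servo_tool --steps '[0,0,-0.0224,0,0,0,1,0,0,-0.0224,0,0,0,1,0,0,-0.0222,0,0,0,1,0,0,0,-0.1,-0.4,0,1,0,0,0,-0.2,-0.8,0,1]'

```text
time_s: 6.75
position: [0.5252, 0.0792, 0.1986]
tcp_rot: [1.0, 0.015, -0.0, 0.001]
force: [0.9, 0.3, 0.0]
width: 0.0006
grip_force: 0.0
```

Emit:
servo_tool --steps '[0,0,0,-0.2,-0.8,0,1,0,0,0,-0.2,-0.8,0,1,0,0,0,-0.2,-0.8,0,1,0,0,0,-0.2,-0.8,0,1,0,0,0,-0.2,-0.8,0,1]'

```text
time_s: 7.25
position: [0.4669, 0.2811, 0.1985]
tcp_rot: [1.0, 0.018, -0.001, 0.0]
force: [1.1, -0.0, 0.2]
width: 0.0002
grip_force: 0.0
```

Emit:
servo_tool --steps '[0,0,0,-0.1,-0.4,0,1,0,0,0,0,-0.2,0,1,0,0,0,0,0,0,1]'

```text
time_s: 7.55
position: [0.4617, 0.3103, 0.1986]
tcp_rot: [1.0, 0.018, -0.0, 0.0]
force: [0.2, -0.0, 0.9]
width: 0.0004
grip_force: 0.0
```

```bash
python3 -c "
from h import *
go(.465,.312,.084,2)"
```

```text
t 7.55 pos [0.4617 0.3103 0.1986] F [ 0.2 -0.   0.9] w 0.0
turn shares [0.0001 0.0001 0.0003] shift after turn (5cm) [ 0.067 -0.031  2.293] now [ 0.069 -0.032  2.293]
```

Emit:
servo_tool --steps '[0,0,0,0,-0.04,0.4,1,0,0,0,0,0,0.7,1,0,0,0,0,0,0.7,1,0,0,0,0,0,0.4,1,0,0,0,0,0,0.093,1]'

```text
time_s: 8.05
position: [0.4616, 0.3087, 0.0824]
tcp_rot: [1.0, 0.016, -0.002, 0.002]
force: [-0.1, -1.0, 0.3]
width: 0.0007
grip_force: 0.0
```

Emit:
servo_tool --steps '[0,0,0,0.1,0,0,1,0,0,0,0.1,0,0,1,0,0,0,0.06,0,0,1,0,0,0,0.06,0,0,1,0,0,0,0.06,0,0,1]'

```text
time_s: 8.55
position: [0.4814, 0.3124, 0.0853]
tcp_rot: [1.0, 0.018, 0.0, -0.0]
force: [0.8, -0.1, -0.1]
width: 0.0004
grip_force: 0.0
```

Emit:
servo_tool --steps '[0,0,0,0.06,0,0,1,0,0,0,0.06,0,0,1,0,0,0,0.06,0,0,1,0,0,0,0.06,0,0,1,0,0,0,0.06,0,0,1]'

```text
time_s: 9.05
position: [0.4962, 0.3128, 0.0846]
tcp_rot: [1.0, 0.018, 0.0, 0.0]
force: [-1.0, 0.9, 0.9]
width: 0.0007
grip_force: 0.4
```

Emit:
servo_tool --steps '[0,0,0,0.06,0,0,1,0,0,0,0.06,0,0,1,0,0,0,0.06,0,0,1,0,0,0,0.06,0,0,1,0,0,0,0.06,0,0,1]'

```text
time_s: 9.55
position: [0.5112, 0.3133, 0.0846]
tcp_rot: [1.0, 0.018, 0.0, 0.0]
force: [-1.6, -0.4, -0.1]
width: 0.0003
grip_force: 0.0
```

```bash
python3 -c "
from h import *
import cv2
go(.465,.312,.084,2)
a=arm.camera('side');b=arm.camera('scene')
f=lambda i,u,v:cv2.resize(i[v:v+120,u:u+100],None,fx=4,fy=4,interpolation=cv2.INTER_CUBIC)
cv2.imwrite('pics/c5.png',cv2.hconcat([f(a,230,110),f(b,270,180)]))"
```

```text
t 9.55 pos [0.5112 0.3133 0.0846] F [-1.6 -0.4 -0.1] w 0.0
turn shares [ 0. -0.  0.] shift after turn (5cm) [-0.924 -0.007  0.012] now [-0.924 -0.007  0.012]
```

View pics/c5.png

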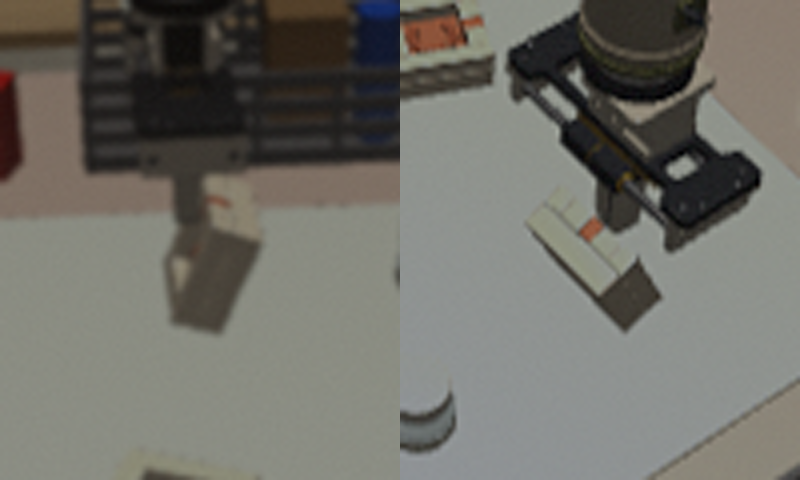

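B is tipping cleanly, about 22°, with the finger on the hollow face. I'll push a little further, hold, then rise clear.

Emit:
servo_tool --steps '[0,0,0,0.06,0,0,1,0,0,0,0.06,0,0,1,0,0,0,0.06,0,0,1,0,0,0,0.06,0,0,1,0,0,0,0,0,0,1]'

```text
time_s: 10.15
position: [0.5234, 0.3137, 0.0846]
tcp_rot: [1.0, 0.017, 0.0, -0.0]
force: [0.1, -0.8, 0.3]
width: 0.0006
grip_force: 0.0
```

Emit:
servo_tool --steps '[0,0,0,0,0,0,1,0,0,0,0,0,0,1,0,0,0,0,0,0,1,0,0,0,0,0,0,1,0,0,0,0,0,-0.2,1]'

```text
time_s: 10.65
position: [0.5221, 0.3134, 0.094]
tcp_rot: [1.0, 0.018, -0.001, 0.001]
force: [-0.4, 0.4, -0.1]
width: 0.0005
grip_force: 0.0
```

Emit:
servo_tool --steps '[0,0,0,0,0,-0.5,1,0,0,0,0,0,-0.7,1,0,0,0,0,0,-0.7,1,0,0,0,0,0,-0.3,1,0,0,0,0,0,0,1]'

```text
time_s: 11.15
position: [0.524, 0.3144, 0.2079]
tcp_rot: [1.0, 0.018, 0.002, -0.001]
force: [-0.0, -0.0, 1.3]
width: 0.0005
grip_force: 0.0
```

```bash
python3 -c "
from h import *
import cv2
go(.465,.312,.084,2)
a=arm.camera('side')[120:370,180:430];b=arm.camera('scene')[110:310,150:410]
cv2.imwrite('pics/c6.png',cv2.hconcat([cv2.resize(a,(400,400)),cv2.resize(b,(400,400))]))"
```

```text
t 11.15 pos [0.524  0.3144 0.2079] F [-0.  -0.   1.3] w 0.001
turn shares [-0.0004 -0.0007  0.    ] shift after turn (5cm) [-1.181  0.007  2.478] now [-1.191  0.014  2.473]
```

View pics/c6.png

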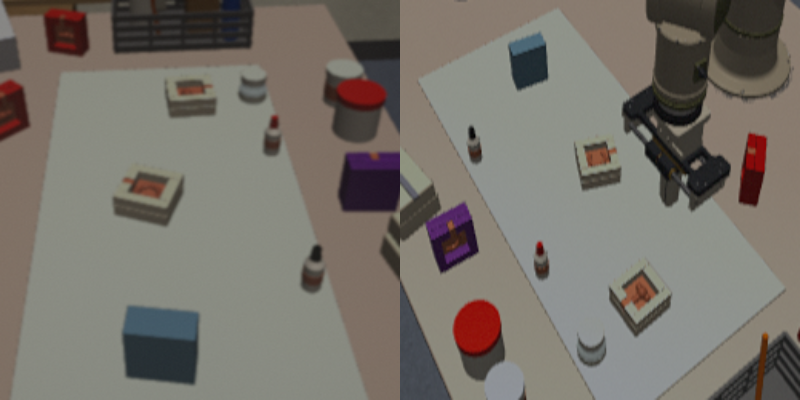

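Both halves lie flat with the hollow up, and the blank, both bottles and the jar are still standing in place. The robot is clear.

```bash
python3 -c "
from bench import arm
print(arm.close_job())"
```

```text
the job is handed in; nothing more can be done
None
```

Both cream mould halves were pushed over onto their backs and lie flat on the board, hollow up; the blank, both bottles and the jar still stand in place, and the job was handed in at about 11 s.

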